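Pack the bun foot and put the lid on the box

TASK

Three turned wooden pieces stand on the bench to one side of the open plywood box. Take the only one that is low enough to stay below the box's rim, the squat bun foot like the one already in the box, and stand it on the box's floor beside its twin. Then put the loose lid with the wooden bar handle on the box, square to it, so that it sits flat on the rim all round.

Things in the scene. Friction and masses are not known exactly. Their poses are not given: they have to be found in the camera images.
- box: Open plywood box, fixed: 146 mm (its x) by 186 mm (y) outside, 50 mm high, walls and floor 8 mm thick (inside 130 x 170, 42 deep). Origin: centre of its underside, on the bench; z up. The twin stands in its +y half; the -y half is free: the foot fits 42 mm from the box's centre along -y, set down with the fingers closing along the box's x.
- lid: Loose plywood lid on the bench, 0.3 kg: block 106 x 146 x 6 mm below, plate 166 (x) by 206 (y) x 8 mm on it, then a central bar handle 18 wide (x), 80 long (y), 30 tall. Origin: centre of the block's underside, z up, handle top at 44 mm. On the box the block drops inside with 12 mm play a side and the origin is 44 mm above the box's. A half turn is the same.
- foot: Loose low bun foot of turned light wood: round, 46 mm in diameter (straight from 5 to 23 mm up), 30 mm tall, about 40 g, standing on the bench. Origin: centre of its underside, z up. The two other turned pieces are as wide but 70 and 101 mm tall, too tall for the box, and stand at least 100 mm from it, centre to centre.
- twin: Identical loose bun foot (46 mm in diameter, 30 mm tall) already standing in the box's +y half, 38 to 48 mm from the box's centre; it stays there upright. Origin: centre of its underside, z up.
Things that resemble listed ones, but are neither listed nor needed, are in the scene too. Leave any black or blue look-alike of the twin alone.

How it is judged (in metres and radians):
On the way:
1. the bun foot stands on the floor of the box, beside its twin, let go (x of foot in the frame of box between -0.06 and 0.06 m and y of foot in the frame of box between -0.08 and 0.08 m and z of foot in the frame of box between 0 and 0.018 m and angle between each of foot, twin's own z axis and vertical below 0.17 rad and x of twin in the frame of box between -0.06 and 0.06 m and y of twin in the frame of box between -0.08 and 0.08 m and z of twin in the frame of box between 0 and 0.018 m and contact force between the fingers and foot below 0.05 N), for 0.2 s.
At the end, for the whole second after the job is handed in: The bun foot and its twin both stand upright (within 10 degrees) on the floor of the box; the lid lies flat on the rim (within 2.5 mm in height and 1.7 degrees), its centre within 20 mm of the box's along each side and square to it within 17 degrees; foot and lid are let go and at rest (all of step 1 and x of lid in the frame of box between -0.02 and 0.02 m and y of lid in the frame of box between -0.02 and 0.02 m and z of lid in the frame of box between 0.04 and 0.0465 m and angle between lid's own z axis and vertical below 0.03 rad and angle between the x axis of lid and the x axis of box, either way round below 0.3 rad and contact force between the fingers and lid below 0.05 N and linear speed of each of foot, lid below 0.02 m/s); the robot touches nothing.
It also fails if it takes over 51 s, if anything falls off the work surface, if the arm or the gripper's body presses on something with over 40 N, if the wrist force passes 120 N, or if a joint passes its speed limit or range.

ROBOT

A 6-joint arm with a two-finger parallel gripper is mounted at the origin on the work surface. World frame = base frame: x ahead of the robot, y to its left, z up, the work surface at z = 0. Lengths are in mm, angles in rad, forces in N, time in s.
With the tool pointing down it reaches from about 250 to 775 mm from the base axis. Payload 4 kg.
Tool frame: the origin (TCP) lies midway between the tips of the shut fingers; the grasp point (between the pads) lies 19 mm behind it (robot.grip_point_offset is the distance from the TCP to the grasp point, in mm); z points along the fingers, y is the line along which they close (so a half turn about z gives the same grasp; the last joint's range is limited). The gripper opens to 85 mm and grips with 20 to 120 N. Pads are 22 mm wide; open, the fingers measure 114 mm over their backs; the gripper's body (76 mm by 85 mm) begins 54 mm behind the grasp point. The pads swing forward as they close: fully open they stand 13 mm farther back than shut.
Start: joints at [1.098, 0.087, 1.371, -0, 1.684, -0.103], TCP at [198.796, 512.833, 231.341] pointing down, gripper open.
Joint ranges: [-3.1, 3.1], [-0.76, 2.03], [0.27, 2.55], [-1.08, 4.22], [0.17, 2.65], [-2.57, 2.57]. Speed limits (rad/s): [2.79, 2.79, 3.14, 3.14, 3.14, 3.14].

INTERFACE

Orientations are given as a unit quaternion [x, y, z, w].
In Python, from bench import robot, get_image, camera_model gives the robot as it stands.
- The arm moves only by the shell command python3 -m handwheel 'ROWS'. ROWS is JSON, a list of rows, each a list of 3 entries, a list of its own where there are three numbers: the shift along the tool's x, y, z in m, then the turn, a rotation vector about the tool's x, y, z in rad, then the finger opening in m, from 0 to 0.0854. In form: [[[tx, ty, tz], [wx, wy, wz], gripper], ...]. A call has 1 to 12 rows; each row is the pose to reach, as a shift and turn from the pose commanded when the call began, along the tool's axes at that moment; what a row does not reach only later rows make up. A row lasts 1/12 s, in which the tool goes at most 41.7 mm and 7.16 degrees, less where a joint would pass 70% of its speed; a pose out of reach is approached as far as the arm can. A call with a gripper value outside its range is refused whole. The fingers move at their own pace and stop on an object; the grip force is fixed at half the most. Time passes only in rows, so rows that repeat a pose let the fingers close. It gives the time, the measured TCP pose, the force, the opening and the grip force at its end, in the units of the state.
- robot.read_state(): the state, without advancing time (a new reading comes with each control period).
- get_image(name): name is "side" or "top" or "wrist"; returns the picture (420x560x3 uint8, red, green, blue); there is no depth.
- camera_model(name): a dict with "intrinsics" (3x3 intrinsics, pixels), "T" (4x4, takes a point from camera to world coordinates). Camera axes: x right, y down, z forward; pixel columns grow to the right and rows downward; lengths in mm; the calibration is good to about 2 mm. A picture is of the moment at which its call begins: read the wrist's pose just before it. camera_model takes no time and is no camera call; for the wrist camera it gives the pose at the moment of the call.
- robot.finish_job(): hands the job in; it is judged then, once.
The state is a dict: "time": time; "joint_positions": joint angles; "dq": joint speeds; "tau": joint torques, N m; "tcp_pos": TCP position; "ee_rot": TCP orientation; "ft_force": force on the tool from outside, world axes, zero at the start; "wrist_torque": the same for the moment, N m; "width": opening from 0.0 (shut) to 1.0 (fully open); "grip_force": force on a finger pad.
Only numpy, scipy, OpenCV 4.12 (cv2) and the standard library are available. Lean on these libraries where they do the work, as an engineer would, in place of code of your own. Each camera call takes 0.05 s, during which the arm holds its last target. There are 200 camera calls.

## Working session

There is one attempt and no reset: what is moved stays moved. The work goes in short steps, Python scripts to look and compute and a shell command to move; the robot and the scene stay as the last step left them, time stands still between calls to the robot, and variables do not carry over. Pictures are saved under pics/ and viewed, at most 10 in all, crops included, and the job is handed in when it is done.

```bash
mkdir -p pics
python3 - <<'E'
from bench import robot,get_image,camera_model
import cv2,numpy as np
for n in ("top","side"):
    im=get_image(n); cv2.imwrite(f"pics/{n}0.png",im[:,:,::-1])
    m=camera_model(n); print(n,np.round(m["intrinsics"],1).tolist(),np.round(m["T"],3).tolist())
s=robot.read_state(); print(s)
E
```

```text
top [[457.3, 0.0, 280.0], [0.0, 457.3, 210.6], [0.0, 0.0, 1.0]] [[0.005, -0.992, 0.125, 417.639], [-1.0, -0.005, 0.004, -26.879], [-0.004, -0.125, -0.992, 1127.851], [0.0, 0.0, 0.0, 1.0]]
side [[413.6, 0.0, 285.0], [0.0, 413.6, 210.4], [0.0, 0.0, 1.0]] [[0.993, -0.066, 0.099, 460.153], [-0.119, -0.591, 0.798, -841.67], [0.006, -0.804, -0.595, 681.312], [0.0, 0.0, 0.0, 1.0]]
{'time': 0.1, 'joint_positions': array([ 1.09789762e+00,  8.79279234e-02,  1.37212349e+00, -1.42014182e-05,
        1.68357301e+00, -1.03130790e-01]), 'dq': array([ 5.29613551e-04, -1.94036896e-03, -2.91518001e-03,  5.28858168e-04,
        1.15369779e-03,  4.92600437e-05]), 'tau': array([ 2.02557596e-03, -3.53013504e+01, -3.14217854e+01, -1.29061514e-04,
        7.97047833e-03, -1.25236559e-05]), 'tcp_pos': array([198.59161657, 512.42141602, 230.22022836]), 'ee_rot': array([ 1.83833153e-01,  9.82956937e-01, -9.76043769e-04, -2.81795390e-04]), 'ft_force': array([-0.87512423, -0.1044793 ,  0.02666705]), 'wrist_torque': array([-0.03279369, -0.03982631, -0.02286138]), 'grip_force': 0.0, 'width': 1.0029211265927853}
```

View pics/top0.png

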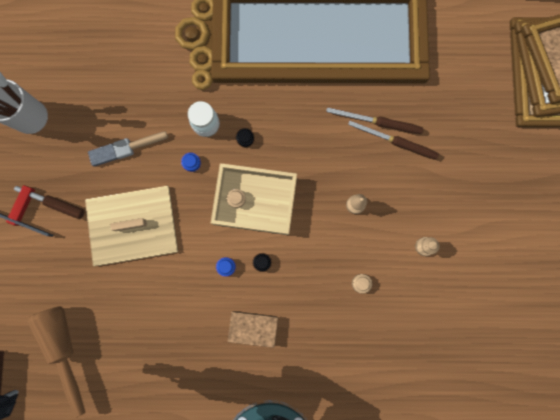

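View pics/side0.png

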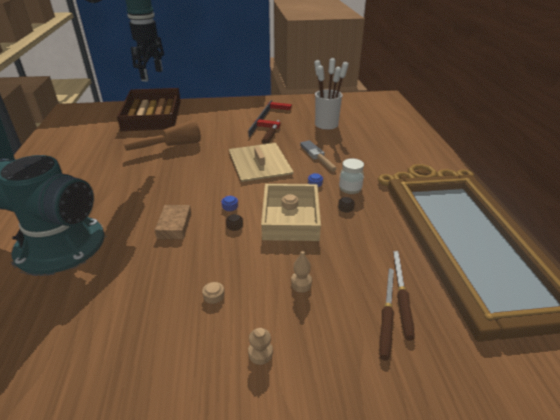

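The top view shows the box with corners near (219,165), (297,172), (290,234) and (211,226), with the twin at (235,198). The lid is around (131,226), its handle at (127,224). The low foot is at (362,284), and the side view confirms it at (213,292). I'll enlarge one crop to read accurate corners.

```bash
cat > h.py <<'E'
import numpy as np
from bench import camera_model
def pt(cam,u,v,z,T=None):
    m=camera_model(cam) if T is None else T
    K=np.array(m["intrinsics"]);T=np.array(m["T"])
    d=T[:3,:3]@np.linalg.solve(K,[u,v,1.]);o=T[:3,3]
    return (o+d*(z-o[2])/d[2])
def proj(m,p):
    K=np.array(m["intrinsics"]);T=np.array(m["T"])
    c=K@(T[:3,:3].T@(np.array(p,float)-T[:3,3]));return c[:2]/c[2]
E
python3 - <<'E'
import cv2
im=cv2.imread("pics/top0.png")[150:305,80:390]
cv2.imwrite("pics/crop.png",cv2.resize(im,(775,388),interpolation=cv2.INTER_CUBIC))
from h import *
for n,pp,z in (("box",[(219,165),(297,172),(290,234),(211,226)],50),("lid",[(86,198),(168,187),(177,256),(93,265)],14),("foot",[(362,283)],30),("twin",[(235,198)],38)):
    P=np.array([pt("top",u,v,z) for u,v in pp]); print(n,P.round(0).tolist(),P.mean(0).round(1))
    if len(P)==4: print(np.linalg.norm(P-np.roll(P,-1,0),axis=1).round(0))
E
```

```text
box [[663.0, 125.0, 50.0], [647.0, -63.0, 50.0], [498.0, -46.0, 50.0], [516.0, 141.0, 50.0]] [580.7  39.4  50. ]
[188. 150. 188. 148.]
lid [[587.0, 457.0, 14.0], [615.0, 255.0, 14.0], [445.0, 227.0, 14.0], [423.0, 430.0, 14.0]] [517.5 342.4  14. ]
[204. 172. 204. 166.]
foot [[383.0, -217.0, 30.0]] [ 383.5 -217.4   30. ]
twin [[585.0, 87.0, 38.0]] [584.7  86.5  38. ]
```

View pics/crop.png

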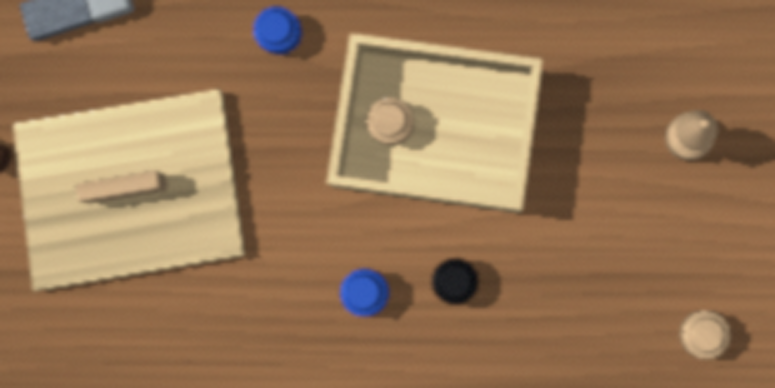

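```bash
cat >> h.py <<'E'
from scipy.spatial.transform import Rotation as R
def to(p,closing_deg=None):
    "shift/turn in tool axes from measured pose to TCP p with vertical tool, closing line at angle"
    from bench import robot
    s=robot.read_state();r=R.from_quat(s["ee_rot"]);M=r.as_matrix()
    c=np.degrees(np.arctan2(M[1,1],M[0,1]))
    if closing_deg is None: closing_deg=c
    a=np.radians(c+(closing_deg-c+90)%180-90)
    y=np.array([np.cos(a),np.sin(a),0]);z=np.array([0,0,-1.])
    G=R.from_matrix(np.c_[np.cross(y,z),y,z])
    print("shift m",(M.T@(np.array(p,float)-s["tcp_pos"])/1000).round(4),"turn",(r.inv()*G).as_rotvec().round(4),"closing",c.round(1),"t",s["time"],"z",s["tcp_pos"].round(1),"w",s["width"])
E
python3 - <<'E'
from h import *
import json
f=lambda L:[(80+x/2.5,150+y/2.5) for x,y in L]
D={}
for n,pp,z in (("box",[(350,35),(542,59),(525,210),(328,184)],50),("lid",[(14,122),(219,91),(244,258),(34,290)],14)):
    P=np.array([pt("top",u,v,z) for u,v in f(pp)]); c=P.mean(0)
    x=(P[0]+P[1]-P[2]-P[3])[:2]; y=(P[0]+P[3]-P[1]-P[2])[:2]
    ax=np.degrees(np.arctan2(x[1],x[0])); ay=np.degrees(np.arctan2(y[1],y[0]))-90
    print(n,c.round(1),ax,ay,np.linalg.norm(x)/2,np.linalg.norm(y)/2)
    a=np.radians((ax+ay)/2); D[n]=c,a
c,a=D["box"]
print("goal foot",c[:2]-42*np.array([-np.sin(a),np.cos(a)]))
for n,p,z in(("foot",(706,333),30),("twin",(389,119),38),("handle",(118,184),44)): print(n,pt("top",*f([p])[0],z).round(1))
print("side foot",pt("side",213,290,30).round(1))
ft=pt("top",*f([(706,333)])[0],30)
to([ft[0],ft[1],120],np.degrees(a))
E
```

```text
box [581.8  38.8  50. ] -6.650552070998965 -7.13644828442942 145.6967796238569 187.24430212625688
lid [518.5 342.2  14. ] 10.197801054410858 8.975155962420658 167.0978348447998 204.48929022659522
goal foot [576.72089864  -2.87069603]
foot [ 383.  -218.3   30. ]
twin [585.7  85.1  38. ]
handle [520.9 341.9  44. ]
side foot [ 385.  -230.2   30. ]
shift m [-0.4361 -0.6145  0.1114] turn [-1.8000e-03  1.2000e-03  1.3213e+00] closing 68.8 t 0.1 z [198.6 512.4 230.2] w 1.0029211265927853
```

```bash
python3 -m handwheel '[[[-0.05,-0.071,0.0],[0,0,0.2],0.0854],[[-0.05,-0.071,0.0],[0,0,0.2],0.0854],[[-0.1,-0.14,0.0],[0,0,0.4],0.0854],[[-0.1,-0.14,0.0],[0,0,0.4],0.0854],[[-0.17,-0.24,0.0],[0,0,0.6],0.0854],[[-0.17,-0.24,0.0],[0,0,0.6],0.0854],[[-0.25,-0.35,0.0],[0,0,0.8],0.0854],[[-0.25,-0.35,0.0],[0,0,0.8],0.0854],[[-0.25,-0.35,0.0],[0,0,0.8],0.0854],[[-0.25,-0.35,0.0],[0,0,0.8],0.0854]]'
python3 -c "
from h import *
to([383,-218.3,130],-6.9)"
```

```text
time: 0.93
tcp_pos: [301.5, 107.4, 231.1]
ee_rot: [0.552, 0.834, 0.0, 0.0]
ft_force: [2.2, 0.1, -0.2]
width: 1.001
grip_force: 0.0
shift m [-0.3316 -0.0525  0.101 ] turn [ 6.000e-04 -1.000e-04  5.223e-01] closing 23.0 t 0.9333 z [301.5 107.4 231.1] w 1.0006804570742796
```

```bash
python3 -m handwheel '[[[-0.332,-0.052,0.101],[0,0,0.522],0.0854],[[-0.332,-0.052,0.101],[0,0,0.522],0.0854],[[-0.332,-0.052,0.101],[0,0,0.522],0.0854],[[-0.332,-0.052,0.101],[0,0,0.522],0.0854],[[-0.332,-0.052,0.101],[0,0,0.522],0.0854],[[-0.332,-0.052,0.101],[0,0,0.522],0.0854],[[-0.332,-0.052,0.101],[0,0,0.522],0.0854],[[-0.332,-0.052,0.101],[0,0,0.522],0.0854],[[-0.332,-0.052,0.101],[0,0,0.522],0.0854],[[-0.332,-0.052,0.101],[0,0,0.522],0.0854],[[-0.332,-0.052,0.101],[0,0,0.522],0.0854],[[-0.332,-0.052,0.101],[0,0,0.522],0.0854]]'
python3 - <<'E'
from h import *
from bench import get_image
import cv2
m=camera_model("wrist"); im=get_image("wrist")[:,:,::-1].copy()
for z in(0,30):
  q=proj(m,[383,-218.3,z]); print(q); cv2.circle(im,tuple(int(v) for v in q),4,(0,0,255),1)
cv2.imwrite("pics/w1.png",im); np.save("w1.npy",m,allow_pickle=True)
to([383,-218.3,0],-6.9)
E
```

```text
time: 1.93
tcp_pos: [383.5, -215.9, 130.2]
ee_rot: [0.748, 0.663, 0.0, -0.001]
ft_force: [0.3, 0.4, 0.3]
width: 0.997
grip_force: 0.0
[280.22375218 200.26146317]
[280.28686362 209.55881468]
shift m [-0.0027 -0.0004  0.1306] turn [ 0.0003 -0.0004  0.0006] closing -6.9 t 1.9833 z [ 383.7 -215.7  130.6] w 0.9975094610586056
```

View pics/w1.png

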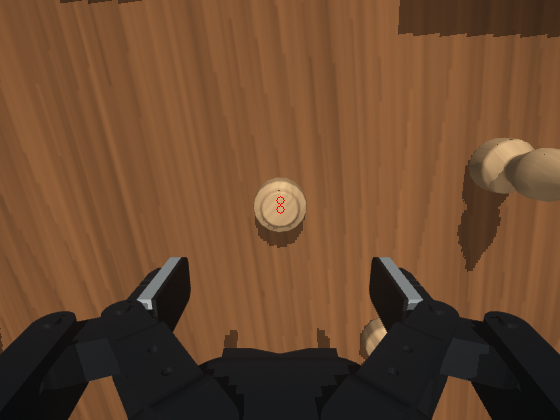

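The foot's top is at (280,208), matching the projected marks, so the estimate holds and I can go straight down.

```bash
python3 -m handwheel '[[[0,0,0.04],[0,0,0],0.0854],[[0,0,0.08],[0,0,0],0.0854],[[0,0,0.11],[0,0,0],0.0854],[[0,0,0.12],[0,0,0],0.0854],[[0,0,0.13],[0,0,0],0.0854],[[0,0,0.131],[0,0,0],0.0854],[[0,0,0.131],[0,0,0],0.0854],[[0,0,0.131],[0,0,0],0.0854]]' && python3 -m handwheel '[[[0,0,0],[0,0,0],0.03],[[0,0,0],[0,0,0],0.03],[[0,0,0],[0,0,0],0.03],[[0,0,0],[0,0,0],0.03],[[0,0,0],[0,0,0],0.03],[[0,0,0],[0,0,0],0.03],[[0,0,0],[0,0,0],0.03],[[0,0,0],[0,0,0],0.03],[[0,0,0],[0,0,0],0.03],[[0,0,0],[0,0,0],0.03]]'
```

```text
time: 2.65
tcp_pos: [385.3, -217.7, 1.4]
ee_rot: [0.748, 0.663, 0.0, 0.002]
ft_force: [-0.2, 0.2, 0.7]
width: 0.998
grip_force: 0.0
time: 3.48
tcp_pos: [384.6, -217.5, 0.6]
ee_rot: [0.749, 0.663, 0.0, 0.001]
ft_force: [-1.7, 0.4, 6.0]
width: 0.513
grip_force: 61.5
```

```bash
python3 -m handwheel '[[[0,0,-0.01],[0,0,0],0.03],[[0,0,-0.03],[0,0,0],0.03],[[0,0,-0.06],[0,0,0],0.03],[[0,0,-0.1],[0,0,0],0.03],[[0,0,-0.13],[0,0,0],0.03],[[0,0,-0.13],[0,0,0],0.03],[[0,0,-0.13],[0,0,0],0.03],[[0,0,-0.13],[0,0,0],0.03]]'
python3 - <<'E'
from h import *
from bench import get_image
import cv2
m=camera_model("wrist"); im=get_image("wrist")[:,:,::-1].copy()
cv2.imwrite("pics/w2.png",im)
to([576.7,-2.9,130],-6.9)
E
```

```text
time: 4.15
tcp_pos: [383.2, -216.4, 128.7]
ee_rot: [0.749, 0.663, -0.0, -0.001]
ft_force: [-0.1, -0.1, -1.8]
width: 0.511
grip_force: 61.2
shift m [ 0.235   0.1668 -0.0023] turn [-0.0027 -0.0017 -0.0006] closing -6.9 t 4.2 z [ 382.7 -216.1  127.8] w 0.5167916026617935
```

View pics/w2.png

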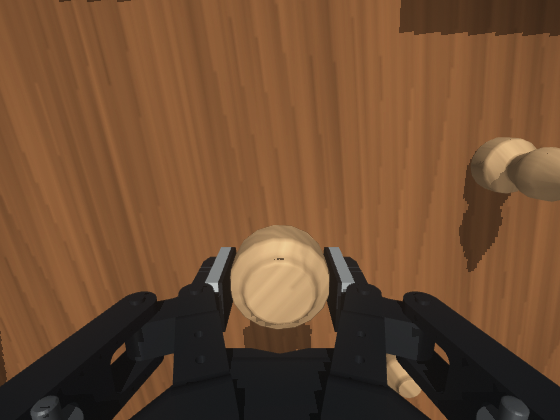

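The foot is held upright between the pads, at about (280,280). I'm carrying it over the box.

```bash
python3 -m handwheel '[[[0.02,0.014,0],[0,0,0],0.03],[[0.05,0.035,0],[0,0,0],0.03],[[0.08,0.057,0],[0,0,0],0.03],[[0.11,0.078,0],[0,0,0],0.03],[[0.14,0.099,0],[0,0,0],0.03],[[0.17,0.12,0],[0,0,0],0.03],[[0.2,0.142,0],[0,0,0],0.03],[[0.22,0.156,0],[0,0,0],0.03],[[0.235,0.167,0],[0,0,0],0.03],[[0.235,0.167,0],[0,0,0],0.03],[[0.235,0.167,0],[0,0,0],0.03],[[0.235,0.167,0],[0,0,0],0.03]]'
python3 - <<'E'
from h import *
from bench import get_image
import cv2
m=camera_model("wrist"); im=get_image("wrist")[:,:,::-1].copy()
a=np.radians(-6.9);c=np.array([581.8,38.8])
for X in(-73,73,-65,65):
  for Y in(-93,93,-85,85):
    p=c+[X*np.cos(a)-Y*np.sin(a),X*np.sin(a)+Y*np.cos(a)]
    if abs(X)==73 and abs(Y)==93 or abs(X)==65 and abs(Y)==85:
      q=proj(m,[*p,50]); cv2.circle(im,tuple(int(v) for v in q),4,(0,0,255),1)
cv2.imwrite("pics/w3.png",im)
to([576.7,-2.9,10],-6.9)
E
```

```text
time: 5.2
tcp_pos: [576.5, -4.1, 127.5]
ee_rot: [0.749, 0.663, -0.002, -0.001]
ft_force: [-0.6, -0.5, -0.7]
width: 0.516
grip_force: 61.3
shift m [0.0015 0.0002 0.118 ] turn [-0.0029  0.0004 -0.0015] closing -7.0 t 5.25 z [576.6  -4.4 128. ] w 0.5138193945978197
```

View pics/w3.png

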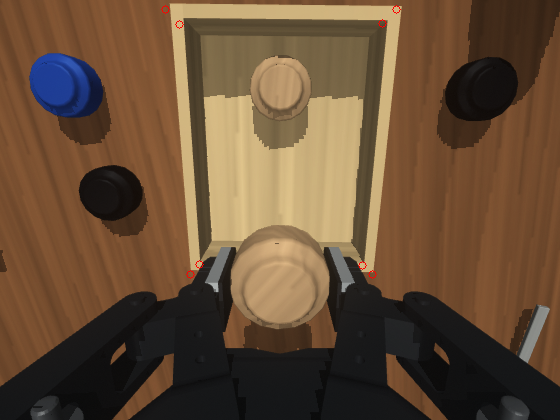

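The box rim is about 3 px right of and slightly above the predicted marks (about 2.5 mm). The twin is at (281,88) and the free half is under the foot. I'll shift slightly and lower.

```bash
python3 -m handwheel '[[[0.003,0.002,0.03],[0,0,0],0.03],[[0.003,0.002,0.06],[0,0,0],0.03],[[0.003,0.002,0.085],[0,0,0],0.03],[[0.003,0.002,0.1],[0,0,0],0.03],[[0.003,0.002,0.11],[0,0,0],0.03],[[0.003,0.002,0.115],[0,0,0],0.03],[[0.003,0.002,0.1165],[0,0,0],0.03],[[0.003,0.002,0.118],[0,0,0],0.03],[[0.003,0.002,0.118],[0,0,0],0.03],[[0.003,0.002,0.118],[0,0,0],0.03]]'
```

```text
time: 6.08
tcp_pos: [581.2, -1.1, 12.7]
ee_rot: [0.749, 0.663, 0.001, 0.001]
ft_force: [0.5, -0.2, 0.2]
width: 0.514
grip_force: 61.3
```

```bash
python3 -m handwheel '[[[0,0,0.001],[0,0,0],0.03],[[0,0,0.002],[0,0,0],0.03],[[0,0,0.003],[0,0,0],0.03],[[0,0,0.003],[0,0,0],0.03],[[0,0,0.003],[0,0,0],0.03]]'
```

```text
time: 6.5
tcp_pos: [580.6, -0.9, 8.7]
ee_rot: [0.749, 0.663, 0.0, 0.0]
ft_force: [-0.2, 0.5, 1.5]
width: 0.508
grip_force: 61.4
```

```bash
python3 -m handwheel '[[[0,0,0.0005],[0,0,0],0.064],[[0,0,0.0005],[0,0,0],0.064],[[0,0,0.0005],[0,0,0],0.064],[[0,0,0.0005],[0,0,0],0.064],[[0,0,0.0005],[0,0,0],0.064],[[0,0,0.0005],[0,0,0],0.064]]' && python3 -m handwheel '[[[0,0,-0.02],[0,0,0],0.064],[[0,0,-0.05],[0,0,0],0.064],[[0,0,-0.09],[0,0,0],0.064],[[0,0,-0.13],[0,0,0],0.064],[[0,0,-0.16],[0,0,0],0.0854],[[0,0,-0.16],[0,0,0],0.0854],[[0,0,-0.16],[0,0,0],0.0854],[[0,0,-0.16],[0,0,0],0.0854]]'
python3 - <<'E'
from h import *
from bench import get_image
import cv2
im=get_image("wrist")[:,:,::-1]; cv2.imwrite("pics/w4.png",im)
to([519.5,342,160],9.6)
E
```

```text
time: 7.0
tcp_pos: [580.2, -0.9, 7.7]
ee_rot: [0.749, 0.663, -0.0, -0.0]
ft_force: [-1.3, -0.1, -0.7]
width: 0.754
grip_force: 0.0
time: 7.67
tcp_pos: [579.8, -0.9, 167.2]
ee_rot: [0.749, 0.663, -0.0, -0.0]
ft_force: [0.4, -0.3, -0.6]
width: 0.999
grip_force: 0.0
shift m [ 0.3331 -0.1007  0.0064] turn [-0.0031 -0.0005 -0.2886] closing -6.9 t 7.7167 z [579.3  -0.8 166. ] w 0.9938277445147693
```

View pics/w4.png

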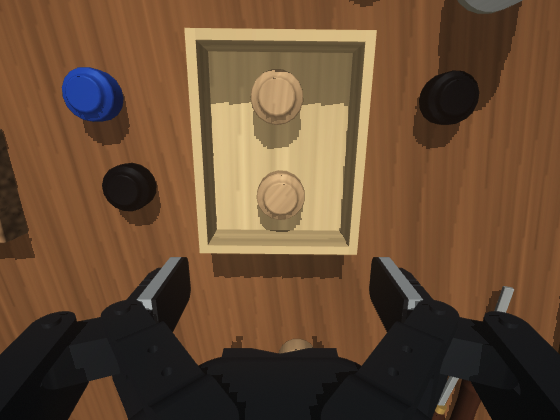

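Both feet stand upright in the box, at (277,95) and (281,194). The rim corners are (185,29), (376,31), (357,254) and (201,253). I'll update the box pose and go over the lid.

```bash
python3 - <<'E'
from h import *
P=np.array([pt("wrist",u,v,50) for u,v in [(185,29),(376,31),(357,254),(201,253)]]); c=P.mean(0)
x=(P[1]+P[2]-P[0]-P[3])[:2]; y=(P[0]+P[1]-P[2]-P[3])[:2]
print(c,np.degrees(np.arctan2(x[1],x[0])),np.degrees(np.arctan2(y[1],y[0]))-90,np.linalg.norm(x)/2,np.linalg.norm(y)/2)
E
python3 -m handwheel '[[[0.02,-0.006,0],[0,0,-0.02],0.0854],[[0.05,-0.015,0],[0,0,-0.05],0.0854],[[0.08,-0.024,0],[0,0,-0.08],0.0854],[[0.12,-0.036,0],[0,0,-0.12],0.0854],[[0.16,-0.048,0],[0,0,-0.16],0.0854],[[0.2,-0.06,0],[0,0,-0.2],0.0854],[[0.24,-0.073,0],[0,0,-0.24],0.0854],[[0.28,-0.085,0],[0,0,-0.28],0.0854],[[0.31,-0.094,0],[0,0,-0.289],0.0854],[[0.333,-0.101,0],[0,0,-0.289],0.0854],[[0.333,-0.101,0],[0,0,-0.289],0.0854],[[0.333,-0.101,0],[0,0,-0.289],0.0854]]'
python3 - <<'E'
from h import *
from bench import get_image
import cv2
m=camera_model("wrist"); im=get_image("wrist")[:,:,::-1].copy()
cv2.imwrite("pics/w5.png",im)
a=np.radians(9.6);c=np.array([519.5,342])
for X,Y,z in((-83,103,14),(83,103,14),(-9,40,44),(9,40,44),(-9,-40,44),(9,-40,44)):
  print(proj(m,[*(c+[X*np.cos(a)-Y*np.sin(a),X*np.sin(a)+Y*np.cos(a)]),z]).round(0))
to([519.5,342,18],9.6)
E
```

```text
[583.38192065  41.30523478  50.        ] -7.411005165840484 -7.347359821457701 144.14783509714124 183.97043541223894
time: 8.72
tcp_pos: [518.7, 342.5, 165.0]
ee_rot: [0.644, 0.765, -0.002, -0.001]
ft_force: [0.5, -0.4, 0.2]
width: 1.001
grip_force: 0.0
[190.  81.]
[375.  81.]
[272. 156.]
[293. 156.]
[272. 242.]
[291. 242.]
shift m [0.0009 0.0009 0.1475] turn [-0.0038  0.002   0.0013] closing 9.7 t 8.7667 z [519.3 341.4 165.5] w 0.9985650866282727
```

View pics/w5.png

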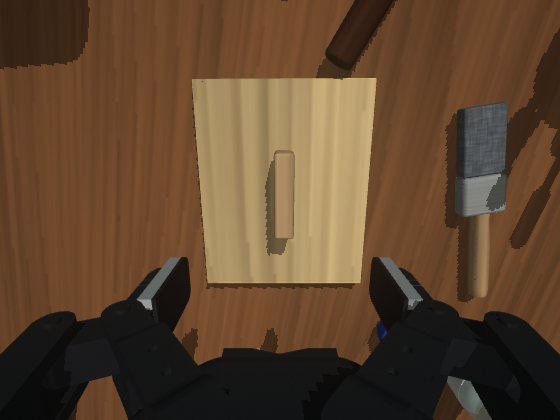

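The lid is square to the tool. Its handle spans (275–294, 152–239), about 2 px right of and 3–4 px above the prediction. I'll correct for that and descend.

```bash
python3 -m handwheel '[[[0.004,0.003,0.03],[0,0,0],0.0854],[[0.004,0.003,0.065],[0,0,0],0.0854],[[0.004,0.003,0.1],[0,0,0],0.0854],[[0.004,0.003,0.12],[0,0,0],0.0854],[[0.004,0.003,0.135],[0,0,0],0.0854],[[0.004,0.003,0.143],[0,0,0],0.0854],[[0.004,0.003,0.145],[0,0,0],0.0854],[[0.004,0.003,0.145],[0,0,0],0.0854]]' && python3 -m handwheel '[[[0,0,0],[0,0,0],0],[[0,0,0],[0,0,0],0],[[0,0,0],[0,0,0],0],[[0,0,0],[0,0,0],0],[[0,0,0],[0,0,0],0],[[0,0,0],[0,0,0],0],[[0,0,0],[0,0,0],0],[[0,0,0],[0,0,0],0],[[0,0,0],[0,0,0],0],[[0,0,0],[0,0,0],0],[[0,0,0],[0,0,0],0],[[0,0,0],[0,0,0],0]]'
```

```text
time: 9.43
tcp_pos: [522.6, 345.1, 22.4]
ee_rot: [0.646, 0.763, -0.001, -0.0]
ft_force: [0.9, -0.5, 0.9]
width: 0.998
grip_force: 0.0
time: 10.43
tcp_pos: [522.7, 346.6, 23.6]
ee_rot: [0.645, 0.764, 0.001, 0.0]
ft_force: [-0.8, -0.1, 5.7]
width: 0.192
grip_force: 62.9
```

```bash
python3 -m handwheel '[[[0,0,-0.005],[0,0,0],0],[[0,0,-0.02],[0,0,0],0],[[0,0,-0.045],[0,0,0],0],[[0,0,-0.07],[0,0,0],0],[[0,0,-0.09],[0,0,0],0],[[0,0,-0.1],[0,0,0],0],[[0,0,-0.1],[0,0,0],0],[[0,0,-0.1],[0,0,0],0],[[0,0,-0.1],[0,0,0],0]]'
python3 - <<'E'
from h import *
to([583,41,122],-7.2)
E
```

```text
time: 11.18
tcp_pos: [521.2, 345.5, 120.1]
ee_rot: [0.645, 0.764, -0.002, -0.001]
ft_force: [-0.6, 0.2, -3.8]
width: 0.197
grip_force: 61.9
shift m [-0.3106  0.01   -0.0015] turn [-0.0041  0.0022  0.2936] closing 9.6 t 11.1833 z [521.2 345.5 120.1] w 0.19718188798684672
```

```bash
python3 -m handwheel '[[[-0.01,0,0],[0,0,0.01],0],[[-0.03,0.001,0],[0,0,0.03],0],[[-0.055,0.002,0],[0,0,0.05],0],[[-0.08,0.003,0],[0,0,0.08],0],[[-0.11,0.004,0],[0,0,0.11],0],[[-0.14,0.005,0],[0,0,0.14],0],[[-0.17,0.006,0],[0,0,0.17],0],[[-0.2,0.007,0],[0,0,0.2],0],[[-0.23,0.008,0],[0,0,0.23],0],[[-0.255,0.009,0],[0,0,0.26],0],[[-0.28,0.01,0],[0,0,0.28],0],[[-0.3,0.01,0],[0,0,0.294],0]]' && python3 -m handwheel '[[[-0.005,0,0],[0,0,0],0],[[-0.011,0,0],[0,0,0],0],[[-0.011,0,0],[0,0,0],0],[[-0.011,0,0],[0,0,0],0],[[-0.011,0,0],[0,0,0],0],[[-0.011,0,0],[0,0,0],0]]'
python3 - <<'E'
from h import *
from bench import get_image
import cv2
im=get_image("wrist")[:,:,::-1]; im2=get_image("top")[:,:,::-1]
cv2.imwrite("pics/w6.png",np.hstack([cv2.resize(im,(400,300)),cv2.resize(im2[120:300,140:380],(400,300))]))
to([583,41,68],-7.2)
E
```

```text
time: 12.18
tcp_pos: [581.7, 49.2, 121.0]
ee_rot: [0.751, 0.66, -0.001, -0.001]
ft_force: [-0.1, -0.5, -2.7]
width: 0.195
grip_force: 61.8
time: 12.68
tcp_pos: [580.9, 42.3, 122.7]
ee_rot: [0.75, 0.662, 0.0, -0.0]
ft_force: [1.1, 0.3, -2.2]
width: 0.194
grip_force: 61.8
shift m [-0.0009  0.0021  0.0549] turn [ 0.0001 -0.0003  0.001 ] closing -7.1 t 12.7833 z [581.   42.1 122.9] w 0.1940094648081217
```

View pics/w6.png

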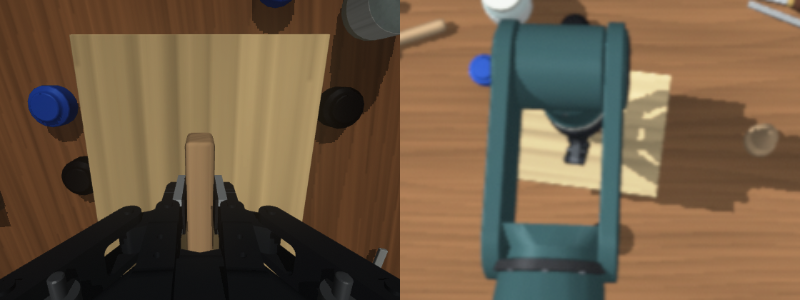

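The lid hangs level and square: its far edge is flat at row 49 and the handle's far end is at (280,188) in full-size pixels. I'll check its centre against the box.

Run:
```python
from h import *
a=np.radians(-7.2); ux=np.array([np.cos(a),np.sin(a)]);uy=np.array([-np.sin(a),np.cos(a)]);c=np.array([583,41.])
for n,uv,z,Y in(("edge L",(98,49),114,103),("edge R",(461,49),114,103),("handle",(280,188),144,40)):
    d=pt("wrist",*uv,z)[:2]-c; print(n,"x",d@ux,"y centre",d@uy-Y)
```

```text
edge L x -84.51934084255454 y centre -1.9602357488300726
edge R x 78.57820259893859 y centre -1.8789459579297443
handle x -2.7338390104523196 y centre 3.9273774570167532
```

```bash
python3 -m handwheel '[[[0,0.0025,0.005],[0,0,0],0],[[0,0.0025,0.015],[0,0,0],0],[[0,0.0025,0.025],[0,0,0],0],[[0,0.0025,0.035],[0,0,0],0],[[0,0.0025,0.042],[0,0,0],0],[[0,0.0025,0.047],[0,0,0],0],[[0,0.0025,0.05],[0,0,0],0],[[0,0.0025,0.052],[0,0,0],0],[[0,0.0025,0.052],[0,0,0],0],[[0,0.0025,0.052],[0,0,0],0]]'
python3 -m handwheel '[[[0,0,0.001],[0,0,0],0],[[0,0,0.002],[0,0,0],0],[[0,0,0.002],[0,0,0],0],[[0,0,0.002],[0,0,0],0]]'
```

```text
time: 13.62
tcp_pos: [583.9, 40.9, 71.2]
ee_rot: [0.75, 0.661, 0.0, 0.0]
ft_force: [-0.1, -0.2, -3.4]
width: 0.197
grip_force: 61.8
time: 13.95
tcp_pos: [583.6, 40.9, 69.0]
ee_rot: [0.75, 0.661, 0.0, 0.0]
ft_force: [-0.7, -0.5, -3.2]
width: 0.196
grip_force: 61.8
```

```bash
python3 -m handwheel '[[[0,0,0.001],[0,0,0],0],[[0,0,0.0015],[0,0,0],0],[[0,0,0.0015],[0,0,0],0]]'; python3 -m handwheel '[[[0,0,0.001],[0,0,0],0],[[0,0,0.001],[0,0,0],0],[[0,0,0.001],[0,0,0],0]]'
```

```text
time: 14.2
tcp_pos: [583.7, 41.0, 67.6]
ee_rot: [0.75, 0.661, 0.0, 0.0]
ft_force: [-0.7, 1.2, -1.1]
width: 0.197
grip_force: 62.0
time: 14.45
tcp_pos: [583.7, 40.9, 67.6]
ee_rot: [0.75, 0.661, 0.0, 0.0]
ft_force: [-3.1, -0.4, 6.4]
width: 0.194
grip_force: 62.9
```

Contact at the expected height, so the lid is seated. Opening and retreating upward.

```bash
python3 -m handwheel '[[[0,0,-0.001],[0,0,0],0.06],[[0,0,-0.001],[0,0,0],0.06],[[0,0,-0.001],[0,0,0],0.06],[[0,0,-0.001],[0,0,0],0.06],[[0,0,-0.001],[0,0,0],0.06],[[0,0,-0.001],[0,0,0],0.06],[[0,0,-0.001],[0,0,0],0.06],[[0,0,-0.001],[0,0,0],0.06]]' && python3 -m handwheel '[[[0,0,-0.01],[0,0,0],0.06],[[0,0,-0.03],[0,0,0],0.06],[[0,0,-0.06],[0,0,0],0.06],[[0,0,-0.09],[0,0,0],0.06],[[0,0,-0.12],[0,0,0],0.06],[[0,0,-0.14],[0,0,0],0.06],[[0,0,-0.14],[0,0,0],0.06],[[0,0,-0.14],[0,0,0],0.06],[[0,0,-0.14],[0,0,0],0.06]]'
python3 - <<'E'
from h import *
from bench import get_image
import cv2
m=camera_model("wrist");im=get_image("wrist")[:,:,::-1]; im2=get_image("side")[:,:,::-1]
cv2.imwrite("pics/w7.png",np.hstack([cv2.resize(im,(420,315)),cv2.resize(im2[140:260,210:355],(380,315))]))
a=np.radians(-7.4)
for X,Y in((-83,103),(83,103),(83,-103),(-83,-103)):
  print((proj(m,[583.4+X*np.cos(a)-Y*np.sin(a),41.3+X*np.sin(a)+Y*np.cos(a),58])*.75).round(0))
E
```

```text
time: 15.12
tcp_pos: [583.6, 40.9, 67.3]
ee_rot: [0.75, 0.661, 0.0, -0.0]
ft_force: [-0.9, 0.4, -0.3]
width: 0.701
grip_force: 0.0
time: 15.87
tcp_pos: [583.1, 40.9, 206.7]
ee_rot: [0.75, 0.661, -0.0, -0.0]
ft_force: [-0.0, -0.5, -0.2]
width: 0.698
grip_force: 0.0
[141.  59.]
[281.  60.]
[268. 215.]
[152. 214.]
```

View pics/w7.png

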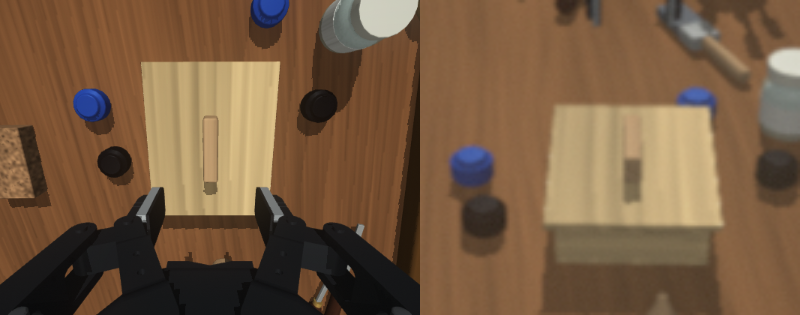

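The lid corners at (141,62), (281,62) and (~152,214) match the prediction for a seated lid within about 3 px. The side view shows it flat on the box.

```bash
python3 -c "
from bench import robot
print(robot.finish_job())"
```

```text
the job is handed in; nothing more can be done
None
```

The job is handed in at about 16 s of the 51 s: the bun foot stands in the box beside its twin, and the lid looks flat and square on the rim in the last pictures. The hand-in returned no verdict.

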